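# Cap a syrup jar with the lever capper

## Task

Lift the open amber jar out of the wooden caddy, stand it in the round recess of the green lever capper and slip the loose aluminium cap over its neck. Pull the sprung lever all the way down so that the capper, not the hand, pushes the cap home, then keep hold and ease the lever slowly back upright without letting it fly up. Take the capped jar by its body and set it down gently, upright and wholly on the cork mat, leaving the other jars and tableware where they are.

Things in the scene. Friction and masses are not known exactly. Their poses are not given: they have to be found in the camera images.
- jar: open amber glass jar to be capped. Origin: centre of its underside, z up its axis. Body 54 mm diameter, shoulder 49 to 55 mm up; bare neck 28 mm diameter, top edge bevelled, up to 88 mm. An orange seal ring (36 mm diameter, 4 mm high) sits stiffly on the neck at 64 to 68 mm, so the neck is free to grip from 68 to 88 mm. About 0.16 kg. Starts upright in one well of the caddy, walls round its body
- seal (a joint): how far the orange seal ring has been pushed down the neck (m): 0 at the start, at most 0.008; it stays where it is pushed and takes about 14 N to move. The capper's full stroke pushes it to 0.007 or 0.008
- cap: loose push-on aluminium cap, mouth down on the table: 38 mm outer diameter, 32 mm high, bore 31 mm diameter and 29 mm deep (1.5 mm play round the neck). Origin: centre of its open lower rim, z up through the closed top. Slipped on, its rim rests on the seal ring 68 mm above the jar's underside. Not locked: lifting the cap does not lift the jar
- press: the green lever capper, fixed to the table: a base plate 12 mm thick, 130 mm wide (its y) and 200 mm long (its x, from 50 mm in front of the recess to 150 mm behind), two side cheeks 110 mm behind the recess. Origin at table height under the centre of the recess; x points from the recess to the hinge (away from the robot), z up
- press_nest (a point): centre of the floor of the round recess of the capper, 8 mm above the table; recess 62 mm diameter, 4 mm deep, open above while the lever is upright
- lever_hinge (a point): the lever's hinge axis, midway between the cheeks: 110 mm behind the recess and 130 mm above the table; the axis runs along the press y
- lever_grip (a point): middle of the lever's round black crossbar, 16 mm diameter, 104 mm free length along the press y between two side arms, 200 mm from the hinge. Straight above the hinge when upright; pulled down towards the robot it ends 90 mm in front of the recess centre, 130 mm above the table. A rubber-tipped plunger 110 mm from the hinge comes down on the cap
- lever (a joint): lever angle (rad): 0 upright (home), 1.57 fully down and level, at its stop. A spring drives it back to 0: about 2 N at the crossbar when upright, 7 N when down, some 15 N in all while it pushes the cap home
- mat: round cork mat, fixed, 130 mm diameter, 6 mm thick; origin at the centre of its underside on the table, z up
- caddy: fixed wooden caddy, 206 mm (its x) by 72 mm (its y), walls 46 mm high, 5 mm thick, floor 5 mm; three wells in a row along its x with centres 67 mm apart. Origin at the centre of its underside
- jar_red: bystander: red jar, already capped, 94 mm high, 54 mm diameter, in the caddy; origin at its underside
- jar_blue: bystander: blue jar, already capped, 94 mm high, 54 mm diameter, in the caddy; origin at its underside
- bowls: bystander: stack of three melamine bowls, 132 mm diameter, 76 mm high; origin at its underside
- poacher: bystander: orange silicone egg poacher cup, 88 mm diameter, 40 mm high, two small tabs; origin at its underside
- canister: bystander: closed aluminium coffee canister, 94 mm diameter, 143 mm high; origin at its underside
There are look-alikes about, which are no part of the job. What is shaped like the jar but purple or yellow is not meant.

How it is judged:
By the outcome, as a careful person would: the job done as asked, in the order asked, and still so for the second after the job is handed in, with the robot touching nothing.
It also fails if it takes over 72 s, if anything falls off the work surface, if the arm or the gripper's body presses on something with over 40 N, if the wrist force passes 120 N, or if a joint passes its speed limit or range.

## Robot

A 6-joint arm with a two-finger parallel gripper is mounted at the origin on the work surface. World frame = base frame: x ahead of the robot, y to its left, z up, the work surface at z = 0. Lengths are in m, angles in rad, forces in N, time in s.
With the tool pointing down it reaches from about 0.35 to 0.975 m from the base axis. Payload 17.4 kg.
Tool frame: the origin (TCP) lies between the finger pads; the fingertips stand 8 mm ahead of it and the grasp point (between the pads) lies 11 mm behind it; z points along the fingers, y is the line along which they close (so a half turn about z gives the same grasp; the last joint's range is limited). The gripper opens to 85 mm and grips with 20 to 120 N. Pads are 22 mm wide; open, the fingers measure 114 mm over their backs; the gripper's body (76 mm by 85 mm) begins 54 mm behind the grasp point. The pads swing forward as they close: fully open they stand 13 mm farther back than shut.
Start: joints at [1.084, 0.116, 1.442, -0, 1.584, -0.038], TCP at [0.293, 0.608, 0.239] pointing down, gripper open.
Joint ranges: [-2.83, 2.83], [-0.83, 2.19], [0.07, 2.5], [-1.14, 4.28], [0.01, 3], [-2.97, 2.97]. Speed limits (rad/s): [1.89, 1.89, 2.22, 3.14, 3.14, 3.14].

## Interface

Orientations are given as [roll, pitch, yaw] about the fixed x, y, z axes, in that order (R = Rz(yaw) Ry(pitch) Rx(roll)).
In Python, from station import observe, viewer, job gives the robot as it stands.
- The arm moves only by the tool send_rows, never from a script. Its argument "steps" is a list of rows, each a list of 5 numbers: the closure, from -1 (fully open) to 1 (shut), then the shift along the tool's x, y, z in m, then the turn about the tool's z in rad. A call has 1 to 10 rows; each row shifts and turns the commanded pose from where the row before left it, along the tool's axes as they then stand; what a row does not reach is not made up. A row lasts 1/8 s, in which the tool goes at most 62.5 mm and 10.7 degrees, less where a joint would pass 70% of its speed; a pose out of reach is approached as far as the arm can. A call with a gripper value outside its range is refused whole. The fingers move at their own pace and stop on an object; the grip force is fixed at half the most. Time passes only in rows, so rows that do not move let the fingers close. It gives the time, the measured TCP pose, the force, the opening and the grip force at its end, in the units of the state.
- observe(): the state, without advancing time (a new reading comes with each control period).
- viewer.snapshot(name): name is "side" or "top"; returns a dict with "color" (400x640x3 uint8, red, green, blue), "intrinsics" (3x3 intrinsics, pixels), "cam_to_world" (4x4, takes a point from camera to world coordinates). Camera axes: x right, y down, z forward; pixel columns grow to the right and rows downward; lengths in m; the calibration is good to about 2 mm. A picture is of the moment at which its call begins. There is no depth.
- job.job_done(): hands the job in; it is judged then, once.
The state is a dict: "time": time; "joint_positions": joint angles; "dq": joint speeds; "tau": joint torques, N m; "tcp_pos": TCP position; "tool_rot": TCP orientation; "contact_force": force on the tool from outside, world axes, zero at the start; "wrist_torque": the same for the moment, N m; "opening": finger opening in m; "grip_force": force on a finger pad.
Only numpy, scipy, OpenCV 4.12 (cv2) and the standard library are available. Lean on these libraries where they do the work, as an engineer would, in place of code of your own. Each camera call takes 0.05 s, during which the arm holds its last target. There are 200 camera calls.

## Working session

There is one attempt and no reset: what is moved stays moved. The work goes in short steps, Python scripts to look and compute and a tool call to move; the robot and the scene stay as the last step left them, time stands still between calls to the robot, and variables do not carry over. Pictures are saved under pics/ and viewed, at most 10 in all, crops included, and the job is handed in when it is done.

Besides the shell and the picture viewer there is one more tool, called as a command line: name --pt "numbers of a row" for each row, then --argument value for the rest. send_rows: Moves the arm, as the interface text tells. Its arguments: {"type":"object","properties":{"steps":{"type":"array","items":{"type":"array","items":{"type":"number"}}}},"required":["steps"]}

```bash
mkdir -p pics; ls
python3 - <<'E'
from station import observe, viewer
import cv2,numpy as np
s=observe();print({k:np.round(v,3).tolist() for k,v in s.items()})
for n in("side","top"):
    d=viewer.snapshot(n);cv2.imwrite(f"pics/{n}0.png",d["color"][:,:,::-1]);np.savez(f"{n}.npz",K=d["intrinsics"],T=d["cam_to_world"]);print(n,d["intrinsics"].round(1).tolist(),d["cam_to_world"].round(3).tolist())
E
```

```text
pics
{'time': 0.0, 'joint_positions': [1.084, 0.117, 1.442, 0.0, 1.584, -0.038], 'dq': [0.0, 0.002, 0.001, 0.001, 0.001, -0.002], 'tau': [-0.001, -73.198, -63.249, 0.0, 0.006, 0.0], 'tcp_pos': [0.293, 0.608, 0.239], 'tool_rot': [-3.14, -0.0, 2.693], 'contact_force': [-0.58, 1.021, -0.523], 'wrist_torque': [-0.068, 0.037, -0.05], 'grip_force': 0.0, 'opening': 0.086}
side [[430.1, 0.0, 317.1], [0.0, 430.1, 200.4], [0.0, 0.0, 1.0]] [[0.754, -0.453, 0.475, -0.035], [-0.657, -0.515, 0.551, -0.666], [-0.005, -0.728, -0.686, 1.031], [0.0, 0.0, 0.0, 1.0]]
top [[394.3, 0.0, 318.9], [0.0, 394.3, 201.1], [0.0, 0.0, 1.0]] [[-0.025, -0.993, 0.111, 0.442], [-1.0, 0.024, -0.015, 0.005], [0.012, -0.112, -0.994, 1.333], [0.0, 0.0, 0.0, 1.0]]
```

View pics/side0.png

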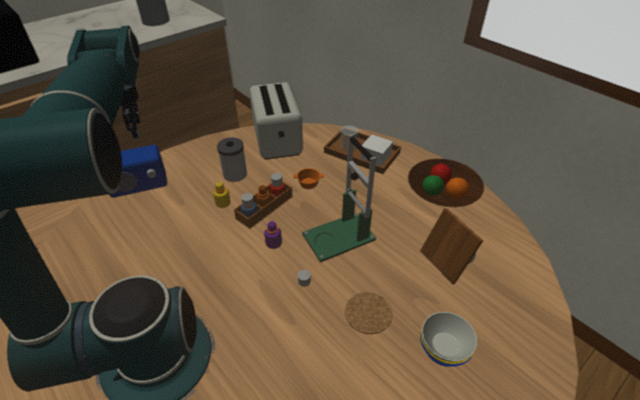

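View pics/top0.png

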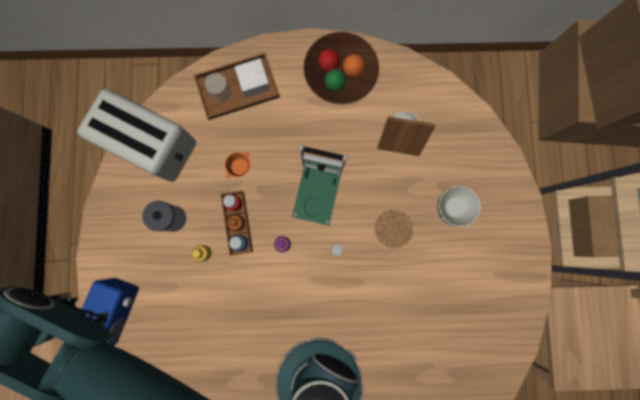

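The amber jar could be taken for yellow at side (221,194) / top (201,253), purple at side (273,235) / top (282,243), blue at side (248,203) / top (238,242), red at side (276,182) / top (232,201), or amber at side (263,193) / top (235,222). By its colour and the bare neck, I choose the middle one in the caddy. The cap is the small grey disc at side (304,278) / top (337,250). Next I check both in crops.

Run:
```python
import cv2,numpy as np
def crop(n,x0,y0,w,h,s):
    i=cv2.imread(f"pics/{n}0.png")[y0:y0+h,x0:x0+w]
    i=cv2.resize(i,None,fx=s,fy=s,interpolation=cv2.INTER_CUBIC)
    i=cv2.convertScaleAbs(i,alpha=1.4)
    for k in range(0,w,20):
        cv2.line(i,(k*s,0),(k*s,6),(255,255,255),1);cv2.putText(i,str(x0+k),(k*s,16),0,.35,(255,255,255))
    for k in range(0,h,20):
        cv2.line(i,(0,k*s),(6,k*s),(255,255,255),1);cv2.putText(i,str(y0+k),(8,k*s+4),0,.35,(255,255,255))
    return i
cv2.imwrite("pics/topc.png",crop("top",220,140,198,120,4))
cv2.imwrite("pics/sidec.png",crop("side",220,170,180,148,4))
```

```text
(no output)
```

View pics/topc.png

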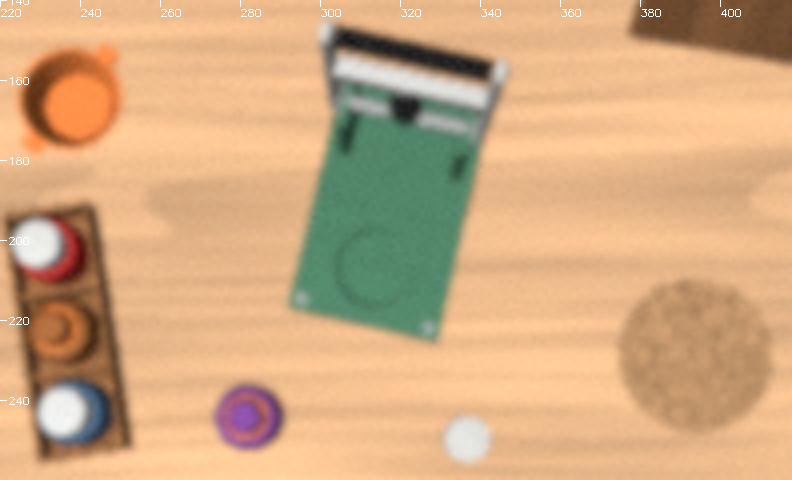

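View pics/sidec.png

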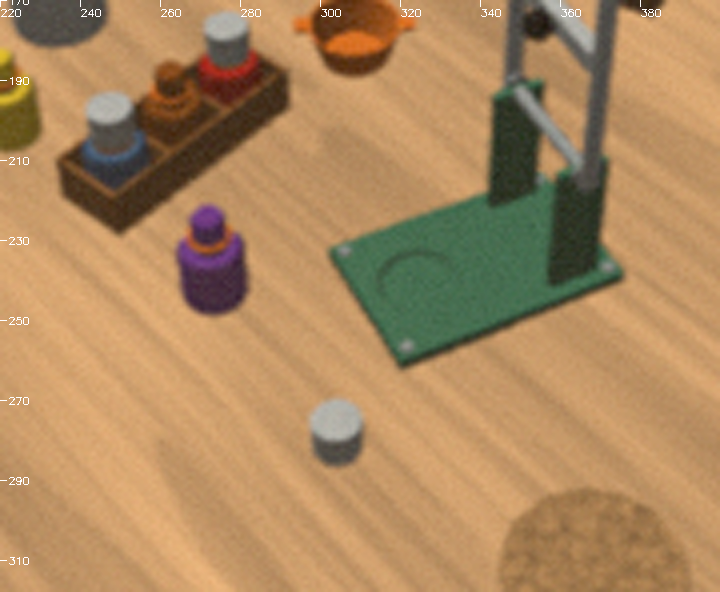

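The middle caddy jar is amber with a bare, uncapped neck and an orange ring, so it is the target. Its neck top is at top (234.0,221.6) / side (262.4,187.4). The cap's top centre is at top (336.4,249.6) / side (303.7,274.7). The recess is at top (312.9,206.4), and the mat is at top (393.7,228.5).

```bash
cat > h.py <<'E'
import numpy as np
from scipy.optimize import least_squares
C={n:np.load(f"{n}.npz") for n in("side","top")}
def ray(n,u,v):
    T=C[n]["T"];d=T[:3,:3]@np.linalg.solve(C[n]["K"],[u,v,1]);return T[:3,3],d/np.linalg.norm(d)
def plane(n,u,v,z):
    o,d=ray(n,u,v);return (o+d*(z-o[2])/d[2]).round(4)
def tri(t,s):
    R=[ray("top",*t),ray("side",*s)]
    A=sum(np.eye(3)-np.outer(d,d) for o,d in R);b=sum((np.eye(3)-np.outer(d,d))@o for o,d in R)
    p=np.linalg.solve(A,b);return p.round(4),[round(1e3*np.linalg.norm(np.cross(p-o,d)),1) for o,d in R]
def proj(n,p):
    T=C[n]["T"];q=C[n]["K"]@(T[:3,:3].T@(np.array(p)-T[:3,3]));return (q[:2]/q[2]).round(1)
E
python3 - <<'E'
from h import *
print("neck",tri((234.0,221.6),(262.4,187.4)))
print("neck@.093",plane("top",234,221.6,.093),plane("side",262.4,187.4,.093))
print("cap",tri((336.4,249.6),(303.7,274.7)),plane("top",336.4,249.6,.032),plane("side",303.7,274.7,.032))
print("nest",tri((312.9,206.4),(323.7,239.2)),plane("top",312.9,206.4,.010),plane("side",323.7,239.2,.010))
print("plate FL",tri((292,217),(302.5,233.2)),plane("top",292,217,.012),plane("side",302.5,233.2,.012))
print("plate FR",tri((329,225),(320.5,261.2)),plane("top",329,225,.012),plane("side",320.5,261.2,.012))
print("plate BR side",plane("side",375.2,238.7,.012))
print("arms",plane("top",301.2,148.2,.335),plane("top",345,157.7,.335))
print("mat",tri((393.7,228.5),(369,313)),plane("top",393.7,228.5,.006),plane("side",369,313,.006))
c=np.array([plane("top",*p,.046) for p in((221.7,193.9),(243,191),(252.5,251.5),(229.7,255))]);print("caddy",c,c.mean(0),np.arctan2(*(c[0]-c[3])[1::-1]),np.arctan2(*(c[1]-c[2])[1::-1]))
E
```

```text
neck (array([0.5219, 0.254 , 0.0929]), [np.float64(0.5), np.float64(0.5)])
neck@.093 [0.5223 0.2536 0.093 ] [0.5214 0.2542 0.093 ]
cap (array([ 0.4266, -0.069 ,  0.0286]), [np.float64(0.4), np.float64(0.4)]) [ 0.4263 -0.0686  0.032 ] [ 0.4254 -0.0713  0.032 ]
nest (array([0.5718, 0.0056, 0.0106]), [np.float64(0.9), np.float64(0.9)]) [0.5725 0.0051 0.01  ] [0.5714 0.0064 0.01  ]
plate FL (array([0.5399, 0.0757, 0.0036]), [np.float64(1.3), np.float64(1.3)]) [0.5383 0.076  0.012 ] [0.5363 0.0689 0.012 ]
plate FR (array([ 0.5093, -0.0481,  0.0021]), [np.float64(0.5), np.float64(0.5)]) [ 0.5085 -0.0474  0.012 ] [ 0.5045 -0.0542  0.012 ]
plate BR side [ 0.6937 -0.1005  0.012 ]
arms [0.6922 0.0316 0.335 ] [ 0.6647 -0.0808  0.335 ]
mat (array([ 0.4927, -0.2676, -0.003 ]), [np.float64(0.9), np.float64(0.9)]) [ 0.4916 -0.2652  0.006 ] [ 0.4888 -0.2716  0.006 ]
caddy [[0.6173 0.3032 0.046 ]
 [0.6253 0.2335 0.046 ]
 [0.4272 0.2036 0.046 ]
 [0.4179 0.277  0.046 ]] [0.521925 0.254325 0.046   ] 0.13064577131281496 0.14980314428533428
```

```bash
cat >> h.py <<'E'
def go(target,yaw=None):
    "tool-frame shift to target xyz, at yaw (after turning); turn about tool z first"
    from station import observe
    s=observe();p=np.array(s["tcp_pos"]);y0=s["tool_rot"][2];y=y0 if yaw is None else yaw
    t=(y0-y+np.pi)%(2*np.pi)-np.pi
    d=np.array(target)-p
    print("t",round(s["time"],2),"pos",p.round(4),"yaw",round(y0,3),"turn",round(t,3),"shift",[round(v,4) for v in (np.cos(y)*d[0]+np.sin(y)*d[1],np.sin(y)*d[0]-np.cos(y)*d[1],-d[2])],"F",np.round(s["contact_force"],1),"open",round(s["opening"],4),"grip",round(s["grip_force"],1),"j6",round(s["joint_positions"][5],2))
E
python3 - <<'E'
from h import *
import cv2
im=cv2.imread("pics/top0.png");hsv=cv2.cvtColor(im,cv2.COLOR_BGR2HSV)
m=((hsv[...,0]>60)&(hsv[...,0]<95)&(hsv[...,1]>80)).astype(np.float32)
m[:175]=0;m[240:]=0;m[:,:280]=0;m[:,360:]=0
# soft fit: project plate quad (rows>=185) and compare masks
def quad(p):
    c,s=np.cos(p[2]),np.sin(p[2])
    return np.array([[p[0]+c*a-s*b,p[1]+s*a+c*b,.012] for a,b in((-.05,.065),(-.05,-.065),(.15,-.065),(.15,.065))])
def render(p):
    T=C["top"]["T"];q=(C["top"]["K"]@(T[:3,:3].T@(quad(p)-T[:3,3]).T)).T;uv=q[:,:2]/q[:,2:]
    i=np.zeros((400,640),np.uint8);cv2.fillConvexPoly(i,np.round(uv*256).astype(np.int32),255,cv2.LINE_AA,8)
    return i/255.
W=slice(185,240)
from scipy.optimize import minimize
r=minimize(lambda p:((cv2.GaussianBlur(render(p),(0,0),.8)-cv2.GaussianBlur(m,(0,0),.8))[W]**2).sum(),[.572,.004,-.237],method="Nelder-Mead",options=dict(initial_simplex=[[.572,.004,-.237],[.577,.004,-.237],[.572,.009,-.237],[.572,.004,-.2]]))
print(r.x,r.fun)
go([.522,.254,.15],3.28)
E
```

```text
[ 0.5819144   0.00222    -0.19266322] 120.59897425676277
t 0.1 pos [0.2928 0.608  0.2386] yaw 2.693 turn -0.587 shift [np.float64(-0.1782), np.float64(-0.3822), np.float64(0.0886)] F [ 0.5 -0.1 -0.2] open 0.0855 grip 0.0 j6 -0.04
```

send_rows --pt "-1 0 0 0 -0.147" --pt "-1 0 0 0 -0.147" --pt "-1 0 0 0 -0.147" --pt "-1 0 0 0 -0.146" --pt "-1 -0.025 -0.055 0 0" --pt "-1 -0.025 -0.055 0 0" --pt "-1 -0.025 -0.055 0 0" --pt "-1 -0.025 -0.055 0 0" --pt "-1 -0.025 -0.055 0 0" --pt "-1 -0.025 -0.055 0 0"

```text
time: 1.35
tcp_pos: [0.4875, 0.3001, 0.2391]
tool_rot: [-3.142, -0.0, -3.003]
contact_force: [0.9, 0.1, 0.5]
opening: 0.0853
grip_force: 0.0
```

```bash
python3 -c "
from h import *
go([.522,.254,.083],3.283)"
```

```text
t 1.35 pos [0.4875 0.3001 0.2391] yaw -3.003 turn -0.003 shift [np.float64(-0.0276), np.float64(-0.0505), np.float64(0.1561)] F [0.9 0.1 0.5] open 0.0853 grip 0.0 j6 -1.2
```

send_rows --pt "-1 -0.028 -0.051 0 0" --pt "-1 0 0 0 0" --pt "-1 0 0 0.04 0" --pt "-1 0 0 0.04 0" --pt "-1 0 0 0.04 0" --pt "-1 0 0 0.02 0" --pt "-1 0 0 0.01 0" --pt "-1 0 0 0.006 0" --pt "-1 0 0 0 0"

```text
time: 2.48
tcp_pos: [0.5219, 0.2555, 0.0839]
tool_rot: [3.141, 0.001, -3.003]
contact_force: [0.3, 0.2, 0.1]
opening: 0.085
grip_force: 0.0
```

Run:
```python
from h import *
go([.522,.254,.083],3.283)
from station import viewer
import cv2
a=viewer.snapshot("side")["color"][140:240,210:330,::-1];b=viewer.snapshot("top")["color"][170:270,190:290,::-1]
cv2.imwrite("pics/g1.png",cv2.convertScaleAbs(np.hstack([cv2.resize(x,None,fx=3.6,fy=3.6,interpolation=cv2.INTER_CUBIC) for x in(a,b)]),alpha=1.4))
```

```text
t 2.48 pos [0.5219 0.2555 0.0839] yaw -3.003 turn -0.003 shift [np.float64(0.0001), np.float64(-0.0015), np.float64(0.0009)] F [0.3 0.2 0.1] open 0.085 grip 0.0 j6 -1.3
```

View pics/g1.png

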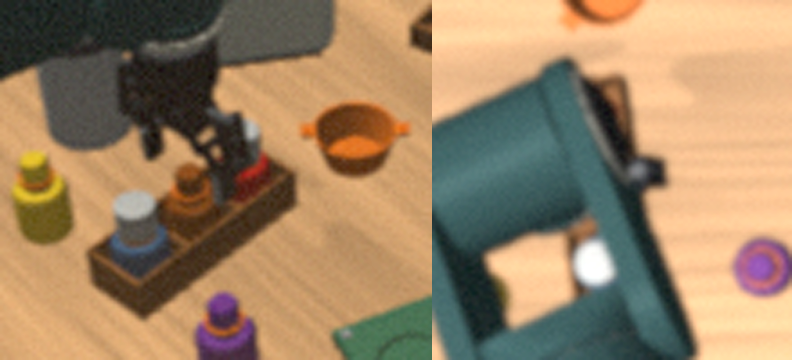

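The picture shows the fingers either side of the amber neck: tips near crop (153,150) and (222,195), neck at (190,178), red and blue jars clear. Closing.

send_rows --pt "0.4 0 -0.001 0.001 0" --pt "1 0 0 0 0" --pt "1 0 0 0 0" --pt "1 0 0 0 0" --pt "1 0 0 0 0" --pt "1 0 0 0 0"

```text
time: 3.32
tcp_pos: [0.522, 0.2546, 0.0828]
tool_rot: [3.141, 0.001, -3.003]
contact_force: [-0.4, 2.1, 5.3]
opening: 0.0258
grip_force: 59.7
```

send_rows --pt "1 0 0 -0.005 0" --pt "1 0 0 -0.015 0" --pt "1 0 0 -0.025 0" --pt "1 0 0 -0.03 0" --pt "1 0 0 -0.015 0" --pt "1 0 0 0 0"

```text
time: 4.08
tcp_pos: [0.5221, 0.2544, 0.1733]
tool_rot: [3.141, 0.002, -3.003]
contact_force: [-0.2, -0.5, -2.7]
opening: 0.0257
grip_force: 59.1
```

Run:
```python
from h import *
go([.572,.004,.16],3.283)
from station import viewer
import cv2
a=viewer.snapshot("side")["color"][120:240,210:340,::-1]
cv2.imwrite("pics/g2.png",cv2.convertScaleAbs(cv2.resize(a,None,fx=4,fy=4,interpolation=cv2.INTER_CUBIC),alpha=1.4))
```

```text
t 4.08 pos [0.5221 0.2544 0.1733] yaw -3.003 turn -0.003 shift [np.float64(-0.0141), np.float64(-0.2549), np.float64(0.0133)] F [-0.2 -0.5 -2.7] open 0.0257 grip 59.1 j6 -1.3
```

View pics/g2.png

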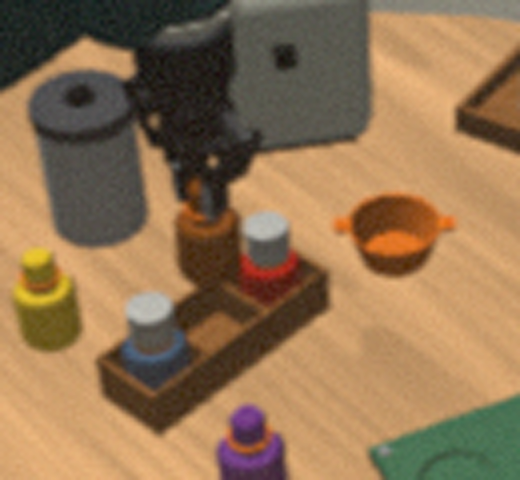

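The jar hangs free of the caddy at crop (207,245), upright, with the red and blue jars still in their wells. Before placing I refine the recess centre numerically.

Run:
```python
from h import *
import cv2
from scipy.optimize import minimize
G={n:cv2.cvtColor(cv2.imread(f"pics/{n}0.png"),cv2.COLOR_BGR2GRAY).astype(np.float32) for n in C}
B={n:cv2.GaussianBlur(G[n],(0,0),.8)-cv2.GaussianBlur(G[n],(0,0),4) for n in C}
def P(n,p):
    T=C[n]["T"];q=(C[n]["K"]@(T[:3,:3].T@(p-T[:3,3]).T)).T;return (q[:,:2]/q[:,2:]).astype(np.float32)
a=np.linspace(0,2*np.pi,120)
def circ(n,x,y,r,z=.011):
    uv=P(n,np.c_[x+r*np.cos(a),y+r*np.sin(a),0*a+z]);return cv2.remap(B[n],uv[:,0][None],uv[:,1][None],cv2.INTER_LINEAR).mean()
for n in C:
    best=sorted((circ(n,x,y,r),x,y,r) for x in np.arange(.562,.582,.001) for y in np.arange(-.006,.014,.001) for r in(.029,.030,.031))[:6]
    print(n,np.round(best,4).tolist())
# plate edges: gradient along model edges in the top view
D=cv2.GaussianBlur(cv2.imread("pics/top0.png")[:,:,2].astype(np.float32),(0,0),.6)
def edge(p):
    c,s=np.cos(p[2]),np.sin(p[2]);t=0
    L=np.linspace(-.045,.06,60);F=np.linspace(-.055,.055,60)
    for A,N in((np.c_[L,0*L+.065],(0,.004)),(np.c_[L,0*L-.065],(0,-.004)),(np.c_[0*F-.05,F],(-.004,0))):
        v=[]
        for k in(1,-1):
            q=A+k*np.array(N);w=np.c_[p[0]+c*q[:,0]-s*q[:,1],p[1]+s*q[:,0]+c*q[:,1],0*q[:,0]+.012];uv=P("top",w)
            v.append(cv2.remap(D,uv[:,0][None],uv[:,1][None],cv2.INTER_LINEAR).mean())
        t-=v[0]-v[1]
    return t
r=minimize(edge,[.572,.004,-.237],method="Nelder-Mead",options=dict(initial_simplex=[[.572,.004,-.237],[.576,.004,-.237],[.572,.008,-.237],[.572,.004,-.2]]));print(r.x,r.fun)
```

```text
side [[-3.3725, 0.57, 0.002, 0.031], [-3.3722, 0.569, 0.002, 0.031], [-3.3617, 0.57, 0.003, 0.031], [-3.3595, 0.569, 0.003, 0.031], [-3.3453, 0.57, 0.003, 0.03], [-3.3245, 0.57, 0.004, 0.03]]
top [[-4.293, 0.57, 0.005, 0.031], [-4.2786, 0.571, 0.005, 0.031], [-4.2499, 0.57, 0.004, 0.031], [-4.239, 0.57, 0.006, 0.031], [-4.2352, 0.569, 0.005, 0.031], [-4.2345, 0.571, 0.004, 0.031]]
[ 0.57255553  0.00316437 -0.25246365] -199.90638732910156
```

send_rows --pt "1 -0.001 -0.025 0 0" --pt "1 -0.002 -0.045 0 0" --pt "1 -0.003 -0.055 0 0" --pt "1 -0.003 -0.055 0 0" --pt "1 -0.002 -0.045 0 0" --pt "1 -0.002 -0.03 0 0" --pt "1 0 0 0.02 0" --pt "1 0 0 0.025 0" --pt "1 0 0 0.02 0" --pt "1 0 0 0 0"

```text
time: 5.38
tcp_pos: [0.5687, 0.0041, 0.1049]
tool_rot: [3.141, -0.004, -3.003]
contact_force: [0.7, -0.4, -1.8]
opening: 0.0254
grip_force: 59.3
```

```bash
python3 -c "
from h import *
go([.571,.0038,.0858],3.283)"
```

```text
t 5.38 pos [0.5687 0.0041 0.1049] yaw -3.003 turn -0.003 shift [np.float64(-0.0022), np.float64(-0.0007), np.float64(0.0191)] F [ 0.7 -0.4 -1.8] open 0.0254 grip 59.3 j6 -1.75
```

send_rows --pt "1 -0.002 -0.0007 0.005 0" --pt "1 0 0 0.005 0" --pt "1 0 0 0.004 0" --pt "1 0 0 0.003 0" --pt "1 0 0 0.001 0" --pt "1 0 0 0 0"

```text
time: 6.12
tcp_pos: [0.5719, 0.0031, 0.0893]
tool_rot: [3.142, 0.0, -3.003]
contact_force: [0.2, -0.1, -2.2]
opening: 0.0261
grip_force: 59.4
```

send_rows --pt "1 0 0 0.002 0" --pt "1 0 0 0.001 0" --pt "1 0 0 0 0"

```text
time: 6.5
tcp_pos: [0.5719, 0.0031, 0.0862]
tool_rot: [3.142, -0.0, -3.003]
contact_force: [-0.5, 0.6, -2.2]
opening: 0.0256
grip_force: 59.4
```

send_rows --pt "1 0 0 0.001 0" --pt "1 0 0 0 0"

```text
time: 6.75
tcp_pos: [0.5722, 0.0032, 0.0858]
tool_rot: [-3.142, 0.001, -3.003]
contact_force: [-0.9, 2.0, 2.8]
opening: 0.0257
grip_force: 60.0
```

send_rows --pt "-0.6 0 0 0 0" --pt "-0.6 0 0 0 0" --pt "-0.6 0 0 0 0.174" --pt "-0.6 0 0 0 0.174" --pt "-0.6 0 0 0 0.174" --pt "-0.6 0 0 0 0.174" --pt "-0.6 0 0 0 0.174" --pt "-0.6 0 0 0 0.174" --pt "-0.6 0 0 0 0.174" --pt "-0.6 0 0 0 0.174"

```text
time: 8.0
tcp_pos: [0.5719, 0.0031, 0.0852]
tool_rot: [-3.141, 0.0, 1.882]
contact_force: [0.5, 0.3, -0.0]
opening: 0.0684
grip_force: 0.0
```

send_rows --pt "-0.6 0 0 0 0.174" --pt "-0.6 0 0 0 0" --pt "0 0 0 0 0" --pt "0.2 0 0 0 0" --pt "0.4 0 0 0 0" --pt "1 0 0 0 0" --pt "1 0 0 0 0" --pt "1 0 0 0 0" --pt "1 0 0 0 0"

```text
time: 9.12
tcp_pos: [0.5721, 0.0031, 0.0855]
tool_rot: [3.141, 0.0, 1.714]
contact_force: [1.6, 0.2, 4.7]
opening: 0.0255
grip_force: 58.9
```

```bash
python3 -c "
from h import *
go([.571,.0038,.0858])"
```

```text
t 9.12 pos [0.5721 0.0031 0.0855] yaw 1.714 turn 0.0 shift [np.float64(0.0008), np.float64(-0.001), np.float64(-0.0003)] F [1.6 0.2 4.7] open 0.0255 grip 58.9 j6 -0.18
```

send_rows --pt "1 0 0 -0.004 0" --pt "1 0 0 0 0" --pt "1 0 0 0.002 0" --pt "1 0 0 0.002 0" --pt "1 0 0 0 0" --pt "1 0 0 0 0"

```text
time: 9.88
tcp_pos: [0.572, 0.0031, 0.0855]
tool_rot: [3.141, 0.0, 1.714]
contact_force: [-0.6, 0.4, 3.6]
opening: 0.0258
grip_force: 59.1
```

send_rows --pt "-0.6 0 0 0 0" --pt "-0.6 0 0 0 0" --pt "-0.6 0 0 0 0" --pt "-0.6 0 0 -0.01 0" --pt "-0.6 0 0 -0.02 0" --pt "-0.6 0 0 -0.03 0" --pt "-0.6 0 0 -0.03 0" --pt "-0.6 0 0 0 0"

```text
time: 10.88
tcp_pos: [0.573, 0.0031, 0.1795]
tool_rot: [3.136, 0.001, 1.714]
contact_force: [0.1, 0.5, -0.3]
opening: 0.0684
grip_force: 0.0
```

```bash
python3 -c "
from h import *
go([.426,-.0693,.020])"
```

```text
t 10.88 pos [0.573  0.0031 0.1795] yaw 1.714 turn 0.0 shift [np.float64(-0.0507), np.float64(-0.1558), np.float64(0.1595)] F [ 0.1  0.5 -0.3] open 0.0684 grip 0.0 j6 -0.18
```

send_rows --pt "-0.6 -0.013 -0.039 0 0" --pt "-0.6 -0.013 -0.039 0 0" --pt "-0.6 -0.013 -0.039 0 0" --pt "-0.6 -0.012 -0.038 0 0" --pt "-0.6 0 0 0.05 0" --pt "-0.6 0 0 0.05 0" --pt "-0.6 0 0 0.03 0" --pt "-0.6 0 0 0.015 0" --pt "-0.6 0 0 0 0" --pt "-0.6 0 0 0 0"

```text
time: 12.12
tcp_pos: [0.4265, -0.0696, 0.0317]
tool_rot: [3.14, 0.001, 1.714]
contact_force: [0.8, -0.3, -0.4]
opening: 0.0683
grip_force: 0.0
```

```bash
python3 -c "
from h import *
go([.426,-.0693,.020])"
```

```text
t 12.12 pos [ 0.4265 -0.0696  0.0317] yaw 1.714 turn 0.0 shift [np.float64(0.0004), np.float64(-0.0004), np.float64(0.0117)] F [ 0.8 -0.3 -0.4] open 0.0683 grip 0.0 j6 -0.36
```

send_rows --pt "-0.6 0 0 0.008 0" --pt "-0.6 0 0 0.004 0" --pt "0 0 0 0 0" --pt "0.4 0 0 0 0" --pt "1 0 0 0 0" --pt "1 0 0 0 0" --pt "1 0 0 0 0"

```text
time: 13.0
tcp_pos: [0.426, -0.0695, 0.0187]
tool_rot: [3.141, 0.0, 1.714]
contact_force: [-0.8, 0.2, 4.9]
opening: 0.0353
grip_force: 60.1
```

send_rows --pt "-0.6 0 0 0 0" --pt "-0.6 0 0 0 0" --pt "-0.6 0 0 0 0.174" --pt "-0.6 0 0 0 0.174" --pt "-0.6 0 0 0 0.174" --pt "-0.6 0 0 0 0.174" --pt "-0.6 0 0 0 0.174" --pt "-0.6 0 0 0 0.174" --pt "-0.6 0 0 0 0.174" --pt "-0.6 0 0 0 0.174"

```text
time: 14.25
tcp_pos: [0.4256, -0.0694, 0.0181]
tool_rot: [-3.141, 0.0, 0.316]
contact_force: [-0.5, -1.5, -0.5]
opening: 0.0685
grip_force: 0.0
```

send_rows --pt "-0.6 0 0 0 0.174" --pt "-0.6 0 0 0 0" --pt "0 0 0 0 0" --pt "0.4 0 0 0 0" --pt "1 0 0 0 0" --pt "1 0 0 0 0" --pt "1 0 0 0 0" --pt "1 0 0 0 0"

```text
time: 15.25
tcp_pos: [0.426, -0.0695, 0.0186]
tool_rot: [3.141, -0.001, 0.149]
contact_force: [0.2, 0.3, 4.6]
opening: 0.0357
grip_force: 60.1
```

```bash
python3 -c "
from h import *
go([.572,.0031,.16])"
```

```text
t 15.25 pos [ 0.426  -0.0695  0.0186] yaw 0.149 turn 0.0 shift [np.float64(0.1552), np.float64(-0.0502), np.float64(-0.1414)] F [0.2 0.3 4.6] open 0.0357 grip 60.1 j6 1.2
```

send_rows --pt "1 0 0 -0.02 0" --pt "1 0 0 -0.05 0" --pt "1 0 0 -0.05 0" --pt "1 0.015 -0.005 0 0" --pt "1 0.03 -0.01 0 0" --pt "1 0.04 -0.013 0 0" --pt "1 0.04 -0.013 0 0" --pt "1 0.02 -0.006 0 0" --pt "1 0.01 -0.003 0 0" --pt "1 0 0 0 0"

```text
time: 16.5
tcp_pos: [0.5715, 0.003, 0.1373]
tool_rot: [-3.141, 0.001, 0.148]
contact_force: [0.1, -0.0, 0.0]
opening: 0.0358
grip_force: 59.9
```

send_rows --pt "1 0 0 0.004 0" --pt "1 0 0 0.002 0" --pt "1 0 0 0 0" --pt "1 0 0 0 0"

```text
time: 17.0
tcp_pos: [0.5716, 0.0027, 0.1325]
tool_rot: [3.142, -0.0, 0.148]
contact_force: [0.0, -0.1, 0.2]
opening: 0.0357
grip_force: 59.9
```

```bash
python3 -c "
from h import *
go([.572,.0031,.0946])"
```

```text
t 17.0 pos [0.5716 0.0027 0.1325] yaw 0.148 turn 0.0 shift [np.float64(0.0005), np.float64(-0.0003), np.float64(0.0379)] F [ 0.  -0.1  0.2] open 0.0357 grip 59.9 j6 1.38
```

send_rows --pt "1 0.0004 -0.0003 0.007 0" --pt "1 0 0 0.004 0" --pt "1 0 0 0.004 0" --pt "1 0 0 0.003 0" --pt "1 0 0 0.003 0" --pt "1 0 0 0.002 0" --pt "1 0 0 0 0"

```text
time: 17.88
tcp_pos: [0.5739, 0.0034, 0.1134]
tool_rot: [3.141, -0.006, 0.148]
contact_force: [-5.9, 1.9, 32.0]
opening: 0.0356
grip_force: 63.0
```

send_rows --pt "1 0 0 -0.008 0" --pt "1 0 0 -0.01 0" --pt "1 0 0 -0.015 0" --pt "1 0 0 0 0" --pt "1 0 0 0 0"

```text
time: 18.5
tcp_pos: [0.572, 0.0032, 0.1421]
tool_rot: [-3.142, 0.0, 0.148]
contact_force: [0.1, -0.2, 0.1]
opening: 0.0357
grip_force: 60.0
```

Run:
```python
from h import *
go([.572,.0031,.0946])
from station import viewer
import cv2
d={n:viewer.snapshot(n)["color"][:,:,::-1] for n in C}
for n in d: cv2.imwrite(f"pics/{n}1.png",d[n])
for n in C: print(n,"neck",proj(n,[.572,.0031,.096]),"cap top",proj(n,[.572,.0031,.142]),"rim",proj(n,[.572,.0031,.11]))
a=d["side"][170:260,280:360];b=d["top"][165:255,270:350]
cv2.imwrite("pics/g3.png",cv2.convertScaleAbs(np.hstack([cv2.resize(x,None,fx=5,fy=5,interpolation=cv2.INTER_CUBIC) for x in(a,b)]),alpha=1.4))
```

```text
t 18.5 pos [0.572  0.0032 0.1421] yaw 0.148 turn 0.0 shift [np.float64(0.0), np.float64(0.0001), np.float64(0.0475)] F [ 0.1 -0.2  0.1] open 0.0357 grip 60.0 j6 1.38
side neck [324.7 220.8] cap top [324.8 209.9] rim [324.8 217.5]
top neck [313.5 203.9] cap top [313.4 202.3] rim [313.4 203.4]
```

View pics/g3.png

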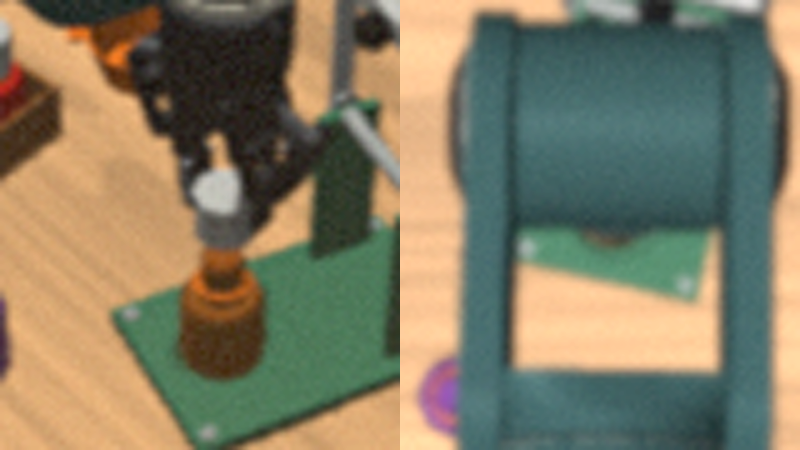

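The jar stands upright in the recess and the cap is centred over it to within about 1 mm: cap axis crop x≈221, neck ≈223.5. The neck sits slightly to image-right, so I shift that way and probe lightly.

send_rows --pt "1 0.0007 0.0008 0.012 0" --pt "1 0 0 0.01 0" --pt "1 0 0 0.004 0" --pt "1 0 0 0.002 0" --pt "1 0 0 0.001 0" --pt "1 0 0 0 0"

```text
time: 19.35
tcp_pos: [0.5733, 0.0026, 0.1145]
tool_rot: [3.141, -0.002, 0.148]
contact_force: [-1.7, 1.0, 7.7]
opening: 0.0357
grip_force: 60.7
```

```bash
python3 -c "
from h import *
go([.572,.0031,.0946])
from station import observe
s=observe();print(s['wrist_torque'],s['tool_rot'])"
```

```text
t 19.35 pos [0.5733 0.0026 0.1145] yaw 0.148 turn 0.0 shift [np.float64(-0.0012), np.float64(-0.0007), np.float64(0.0199)] F [-1.7  1.   7.7] open 0.0357 grip 60.7 j6 1.38
[0.18559679 0.36956084 0.01110591] [ 3.14148642e+00 -1.64451928e-03  1.47847088e-01]
```

Force and moment both say the rim bears on the neck's −x side, so the cap sits too far +x. I lift slightly, shift by −x and a little +y, and probe again.

send_rows --pt "1 0 0 -0.003 0" --pt "1 -0.0025 -0.002 0 0" --pt "1 0 0 0.002 0" --pt "1 0 0 0.001 0" --pt "1 0 0 0.001 0" --pt "1 0 0 0 0"

```text
time: 20.1
tcp_pos: [0.5709, 0.0042, 0.1141]
tool_rot: [3.141, -0.003, 0.148]
contact_force: [-2.5, 0.6, 15.4]
opening: 0.0359
grip_force: 61.5
```

```bash
python3 -c "
from h import *
go([.572,.0031,.0946])
from station import observe
s=observe();print(s['wrist_torque'],s['tool_rot'])"
```

```text
t 20.1 pos [0.5709 0.0042 0.1141] yaw 0.148 turn 0.0 shift [np.float64(0.0009), np.float64(0.0012), np.float64(0.0195)] F [-2.5  0.6 15.4] open 0.0359 grip 61.5 j6 1.39
[ 0.28032256  0.28669081 -0.04390708] [ 3.14128560e+00 -2.84893391e-03  1.47832230e-01]
```

send_rows --pt "1 0 0 -0.003 0" --pt "1 0.0018 -0.0014 0 0" --pt "1 0 0 0.002 0" --pt "1 0 0 0.001 0" --pt "1 0 0 0 0" --pt "1 0 0 0 0"

```text
time: 20.85
tcp_pos: [0.5717, 0.0058, 0.1123]
tool_rot: [-3.142, 0.0, 0.148]
contact_force: [1.9, 0.8, 0.9]
opening: 0.0355
grip_force: 60.2
```

```bash
python3 -c "
from h import *
go([.572,.0031,.0946])
from station import observe
s=observe();print(s['wrist_torque'],s['tool_rot'])"
```

```text
t 20.85 pos [0.5717 0.0058 0.1123] yaw 0.148 turn 0.0 shift [np.float64(-0.0001), np.float64(0.0027), np.float64(0.0177)] F [1.9 0.8 0.9] open 0.0355 grip 60.2 j6 1.39
[ 0.14336952 -0.18842661  0.04862752] [-3.14158082e+00  6.70636546e-06  1.47762468e-01]
```

It is now below the previous stop with almost no force. I continue down.

send_rows --pt "1 0 0 0.002 0" --pt "1 0 0 0.002 0" --pt "1 0 0 0.002 0" --pt "1 0 0 0 0"

```text
time: 21.35
tcp_pos: [0.5714, 0.0057, 0.1059]
tool_rot: [-3.142, 0.001, 0.148]
contact_force: [1.1, 0.4, -0.4]
opening: 0.0355
grip_force: 60.0
```

send_rows --pt "1 0 0 0.003 0" --pt "1 0 0 0.003 0" --pt "1 0 0 0.003 0" --pt "1 0 0 0.001 0" --pt "1 0 0 0 0"

```text
time: 21.98
tcp_pos: [0.5716, 0.0057, 0.0962]
tool_rot: [3.142, 0.0, 0.148]
contact_force: [0.7, 0.2, -0.7]
opening: 0.0355
grip_force: 60.0
```

send_rows --pt "0 0 0 0 0" --pt "-0.6 0 0 0 0" --pt "-0.6 0 0 0 0" --pt "-0.6 0 0 -0.01 0" --pt "-0.6 0 0 -0.03 0" --pt "-0.6 -0.03 0 -0.03 0" --pt "-0.6 -0.03 0 -0.03 0" --pt "-0.6 0 0 -0.04 -0.168" --pt "-0.6 0 0 -0.04 -0.168" --pt "-0.6 0 0 -0.04 -0.168"

```text
time: 23.22
tcp_pos: [0.5119, -0.0031, 0.3186]
tool_rot: [3.141, -0.001, 0.657]
contact_force: [-0.3, -0.2, -0.3]
opening: 0.0684
grip_force: 0.0
```

send_rows --pt "-0.6 0 0 -0.04 -0.168" --pt "-0.6 0 0 -0.04 -0.168" --pt "-0.6 0 0 -0.03 -0.168" --pt "-0.6 0 0 0 -0.168" --pt "-0.6 0 0 0 0"

```text
time: 23.85
tcp_pos: [0.5121, -0.003, 0.427]
tool_rot: [3.141, -0.0, 1.323]
contact_force: [0.3, -0.1, 0.0]
opening: 0.0681
grip_force: 0.0
```

Run:
```python
from h import *
go([.678,-.0235,.319],1.326)
from station import viewer
import cv2
d={n:viewer.snapshot(n)["color"][:,:,::-1] for n in C}
for n in d: cv2.imwrite(f"pics/{n}2.png",d[n])
for n in C: print(n,"bar L,mid,R",*[proj(n,[.678+.245*.97*k,-.0235+.97*k,.33]) for k in(-.052,0,.052)],"captop",proj(n,[.5716,.0057,.108]))
a=d["side"][110:245,300:390]
i=cv2.convertScaleAbs(cv2.resize(a,None,fx=4.4,fy=4.4,interpolation=cv2.INTER_CUBIC),alpha=1.4)
b=cv2.convertScaleAbs(cv2.resize(d["top"][135:235,280:370],None,fx=4.4,fy=4.4,interpolation=cv2.INTER_CUBIC),alpha=1.4)
b=cv2.copyMakeBorder(b,0,i.shape[0]-b.shape[0],0,0,cv2.BORDER_CONSTANT)
cv2.imwrite("pics/g4.png",np.hstack([i,b]))
```

```text
t 23.85 pos [ 0.5121 -0.003   0.427 ] yaw 1.323 turn -0.003 shift [np.float64(0.0204), np.float64(0.1659), np.float64(0.108)] F [ 0.3 -0.1  0. ] open 0.0681 grip 0.0 j6 0.19
side bar L,mid,R [371.1 158.3] [360.8 147.9] [351.1 138.2] captop [324.1 217.6]
top bar L,mid,R [342.2 157.8] [322.6 153.6] [303.1 149.3] captop [312.6 203.6]
```

View pics/g4.png

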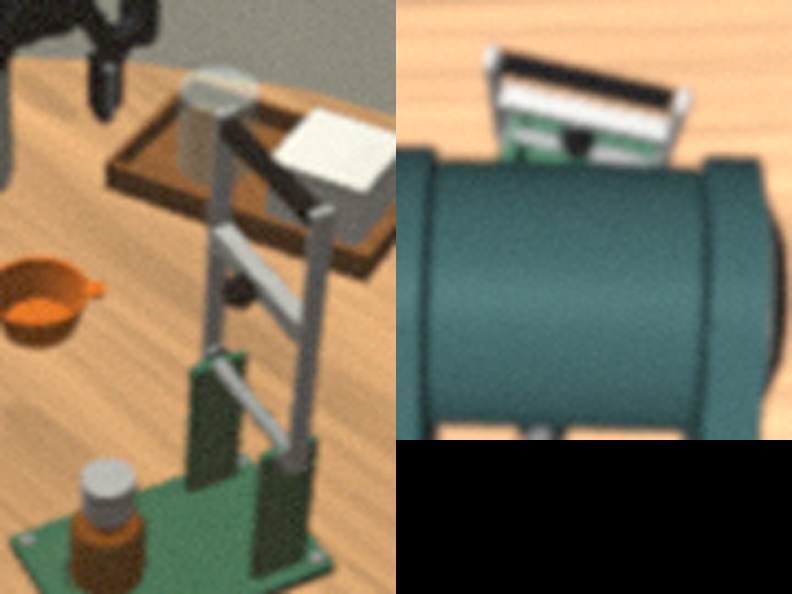

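The cap sits on the jar (side crop (108,490)). The lever is upright, with the crossbar ends at side (351.8,137.3)/(370.9,157.3) and top (303.6,149.3)/(343.4,157.7), which agrees with the predicted bar to about 2 mm.

send_rows --pt "-0.6 0.003 0.027 0 0" --pt "-0.6 0.005 0.042 0 0" --pt "-0.6 0.005 0.042 0 0" --pt "-0.6 0.004 0.034 0 0" --pt "-0.6 0.003 0.0215 0 0" --pt "-0.6 0 0 0.03 0" --pt "-0.6 0 0 0.04 0" --pt "-0.6 0 0 0.025 0" --pt "-0.6 0 0 0.013 0" --pt "-0.6 0 0 0 0"

```text
time: 25.2
tcp_pos: [0.6785, -0.0244, 0.3179]
tool_rot: [-3.141, 0.0, 1.322]
contact_force: [-0.1, -0.2, 0.8]
opening: 0.0686
grip_force: 0.0
```

```bash
python3 -c "
from h import *
go([.6785,-.0245,.319],1.326);print(tri((323.5,153.5),(361.3,147.3)))"
```

```text
t 25.2 pos [ 0.6785 -0.0244  0.3179] yaw 1.322 turn -0.004 shift [np.float64(-0.0001), np.float64(0.0), np.float64(-0.0011)] F [-0.1 -0.2  0.8] open 0.0686 grip 0.0 j6 0.17
(array([ 0.6773, -0.0257,  0.3337]), [np.float64(0.0), np.float64(0.0)])
```

Close on the bar.

send_rows --pt "0 0 0 0 0" --pt "0.4 0 0 0 0" --pt "0.7 0 0 0 0" --pt "1 0 0 0 0" --pt "1 0 0 0 0" --pt "1 0 0 0 0" --pt "1 0 0 0 0"

```text
time: 26.08
tcp_pos: [0.6789, -0.0244, 0.3192]
tool_rot: [3.14, -0.0, 1.324]
contact_force: [2.1, 0.3, 6.2]
opening: 0.014
grip_force: 58.5
```

send_rows --pt "1 0 -0.0157 0.0006 0" --pt "1 0 -0.0156 0.0018 0" --pt "1 0 -0.0154 0.0031 0" --pt "1 0 -0.0151 0.0043 0" --pt "1 0 -0.0147 0.0054 0" --pt "1 0 0 0 0"

```text
time: 26.82
tcp_pos: [0.6041, -0.0054, 0.3041]
tool_rot: [3.14, -0.001, 1.324]
contact_force: [1.4, 0.2, 6.4]
opening: 0.014
grip_force: 60.9
```

send_rows --pt "1 0 -0.0143 0.0066 0" --pt "1 0 -0.0137 0.0077 0" --pt "1 0 -0.0131 0.0087 0" --pt "1 0 -0.0123 0.0097 0" --pt "1 0 -0.0115 0.0107 0" --pt "1 0 -0.0107 0.0115 0" --pt "1 0 -0.0097 0.0123 0" --pt "1 0 -0.0087 0.0131 0" --pt "1 0 -0.0077 0.0137 0" --pt "1 0 0 0 0"

```text
time: 28.08
tcp_pos: [0.5061, 0.0194, 0.2086]
tool_rot: [3.14, -0.001, 1.324]
contact_force: [9.5, 0.8, 0.8]
opening: 0.0141
grip_force: 59.5
```

send_rows --pt "1 0 -0.0066 0.0143 0" --pt "1 0 -0.0054 0.0147 0" --pt "1 0 -0.0043 0.0151 0" --pt "1 0 -0.0031 0.0154 0" --pt "1 0 -0.0018 0.0156 0" --pt "1 0 -0.0003 0.0078 0" --pt "1 0 -0.0003 0.0079 0" --pt "1 0 0 0 0"

```text
time: 29.08
tcp_pos: [0.4866, 0.0244, 0.121]
tool_rot: [3.136, -0.001, 1.324]
contact_force: [4.7, -1.2, 18.6]
opening: 0.0138
grip_force: 60.9
```

```bash
python3 -c "
from h import *
go([.4845,.0245,.119],1.326)"
```

```text
t 29.07 pos [0.4866 0.0244 0.121 ] yaw 1.324 turn -0.002 shift [np.float64(-0.0004), np.float64(-0.0021), np.float64(0.002)] F [ 4.7 -1.2 18.6] open 0.0138 grip 60.9 j6 0.25
```

send_rows --pt "1 0 0 0.002 0" --pt "1 0 0 0.002 0" --pt "1 0 0 0 0"

```text
time: 29.45
tcp_pos: [0.4867, 0.0245, 0.1191]
tool_rot: [3.135, -0.001, 1.324]
contact_force: [-8.1, -1.2, 42.8]
opening: 0.0139
grip_force: 64.0
```

Run:
```python
from h import *
from station import viewer
import cv2
d={n:viewer.snapshot(n)["color"][:,:,::-1] for n in C}
for n in d: cv2.imwrite(f"pics/{n}3.png",d[n])
c,s=np.cos(-.245),np.sin(-.245)
for k in(-.052,.052): print("pred bar end side",proj("side",[.571-.09*c-s*k,.0038-.09*s+c*k,.13]))
i=cv2.convertScaleAbs(cv2.resize(d["side"][155:265,285:385],None,fx=5,fy=5,interpolation=cv2.INTER_CUBIC),alpha=1.5)
cv2.imwrite("pics/g5.png",i)
```

```text
pred bar end side [304.7 234.8]
pred bar end side [289.5 211.6]
```

View pics/g5.png

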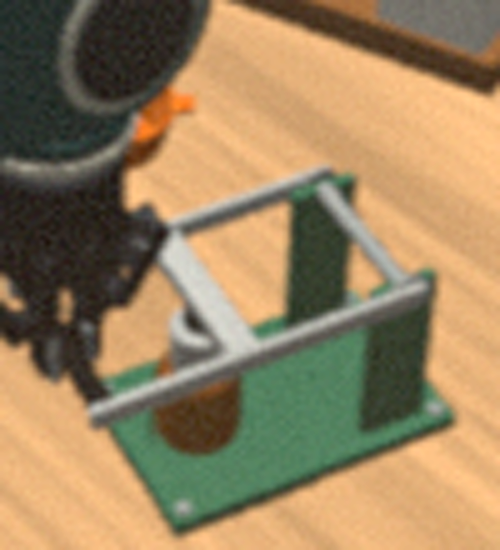

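The lever is level. The near arm end is at crop (97,412), i.e. side (304,237), matching the predicted end stop, and the force rose steeply. Now I ease it back slowly while holding on.

send_rows --pt "1 0 0 -0.004 0" --pt "1 0 0.0003 -0.0079 0" --pt "1 0 0.0003 -0.0078 0" --pt "1 0 0.0009 -0.0078 0" --pt "1 0 0.0009 -0.0078 0" --pt "1 0 0.0015 -0.0077 0" --pt "1 0 0.0016 -0.0077 0" --pt "1 0 0.0021 -0.0076 0" --pt "1 0 0.0022 -0.0075 0"

```text
time: 30.68
tcp_pos: [0.4957, 0.022, 0.1807]
tool_rot: [3.138, -0.001, 1.324]
contact_force: [18.6, -0.3, -3.3]
opening: 0.0138
grip_force: 63.0
```

send_rows --pt "1 0 0.0027 -0.0074 0" --pt "1 0 0.0027 -0.0073 0" --pt "1 0 0.0033 -0.0072 0" --pt "1 0 0.0033 -0.0071 0" --pt "1 0 0.0038 -0.0069 0" --pt "1 0 0.0039 -0.0068 0" --pt "1 0 0.0043 -0.0066 0" --pt "1 0 0.0044 -0.0065 0" --pt "1 0 0.0048 -0.0062 0" --pt "1 0 0.0049 -0.0061 0"

```text
time: 31.92
tcp_pos: [0.5318, 0.0127, 0.2471]
tool_rot: [-3.142, -0.0, 1.323]
contact_force: [7.4, 3.0, -1.0]
opening: 0.0141
grip_force: 64.6
```

send_rows --pt "1 0 0.0053 -0.0058 0" --pt "1 0 0.0054 -0.0057 0" --pt "1 0 0.0057 -0.0054 0" --pt "1 0 0.0058 -0.0053 0" --pt "1 0 0.0061 -0.0049 0" --pt "1 0 0.0062 -0.0048 0" --pt "1 0 0.0065 -0.0044 0" --pt "1 0 0.0066 -0.0043 0" --pt "1 0 0.0068 -0.0039 0" --pt "1 0 0.0069 -0.0038 0"

```text
time: 33.17
tcp_pos: [0.5909, -0.0024, 0.2973]
tool_rot: [3.141, 0.0, 1.324]
contact_force: [3.3, -3.5, -6.1]
opening: 0.0139
grip_force: 62.8
```

send_rows --pt "1 0 0.0071 -0.0033 0" --pt "1 0 0.0072 -0.0033 0" --pt "1 0 0.0073 -0.0027 0" --pt "1 0 0.0074 -0.0027 0" --pt "1 0 0.0075 -0.0022 0" --pt "1 0 0.0076 -0.0021 0" --pt "1 0 0.0077 -0.0016 0" --pt "1 0 0.0077 -0.0015 0" --pt "1 0 0.0078 -0.0009 0" --pt "1 0 0 0 0"

```text
time: 34.42
tcp_pos: [0.6564, -0.0191, 0.3165]
tool_rot: [-3.141, 0.0, 1.323]
contact_force: [-1.8, -5.5, 0.8]
opening: 0.0139
grip_force: 65.7
```

```bash
python3 -c "
from h import *
go([.6789,-.0244,.3192])"
```

```text
t 34.42 pos [ 0.6564 -0.0191  0.3165] yaw 1.323 turn 0.0 shift [np.float64(0.0003), np.float64(0.0231), np.float64(-0.0027)] F [-1.8 -5.5  0.8] open 0.0139 grip 65.7 j6 0.18
```

send_rows --pt "1 0 0.0078 -0.0009 0" --pt "1 0 0.007 -0.0003 0" --pt "1 0 0.005 -0.0003 0" --pt "1 0 0.0035 0 0" --pt "1 0 0.001 0 0" --pt "1 0 0 0 0"

```text
time: 35.17
tcp_pos: [0.6794, -0.0247, 0.318]
tool_rot: [-3.141, 0.0, 1.324]
contact_force: [-0.9, -3.9, -1.8]
opening: 0.014
grip_force: 65.5
```

send_rows --pt "1 0 0.001 0 0" --pt "0.4 0 0 0 0" --pt "-0.2 0 0 0 0" --pt "-0.6 0 0 0 0" --pt "-0.6 0 0 0 0" --pt "-0.6 0 0 -0.02 0" --pt "-0.6 0 0 -0.04 0" --pt "-0.6 0 0 -0.04 0" --pt "-0.6 0 0 0 0"

```text
time: 36.3
tcp_pos: [0.6805, -0.0248, 0.4237]
tool_rot: [3.135, -0.001, 1.324]
contact_force: [-0.5, -0.6, -0.2]
opening: 0.0684
grip_force: 0.0
```

```bash
python3 -c "
from h import *
go([.5716,.0057,.043],1.326)"
```

```text
t 36.3 pos [ 0.6805 -0.0248  0.4237] yaw 1.324 turn -0.002 shift [np.float64(0.0032), np.float64(-0.113), np.float64(0.3807)] F [-0.5 -0.6 -0.2] open 0.0684 grip 0.0 j6 0.17
```

send_rows --pt "-1 0 -0.025 0 0" --pt "-1 0.001 -0.04 0 0" --pt "-1 0.002 -0.035 0 0" --pt "-1 0 -0.013 0 0" --pt "-1 0 0 0.04 0" --pt "-1 0 0 0.06 0" --pt "-1 0 0 0.06 0" --pt "-1 0 0 0.06 0" --pt "-1 0 0 0.04 0" --pt "-1 0 0 0 0"

```text
time: 37.55
tcp_pos: [0.5706, 0.0056, 0.1556]
tool_rot: [-3.137, 0.001, 1.324]
contact_force: [0.0, 0.0, 1.0]
opening: 0.0857
grip_force: 0.0
```

```bash
python3 -c "
from h import *
go([.5716,.0050,.042],1.326)"
```

```text
t 37.55 pos [0.5706 0.0056 0.1556] yaw 1.324 turn -0.002 shift [np.float64(-0.0003), np.float64(0.0011), np.float64(0.1136)] F [0. 0. 1.] open 0.0857 grip 0.0 j6 0.21
```

send_rows --pt "-1 0 0.001 0.03 0" --pt "-1 0 0 0.03 0" --pt "-1 0 0 0.02 0" --pt "-1 0 0 0.015 0" --pt "-1 0 0 0.01 0" --pt "-1 0 0 0 0" --pt "-1 0 0 0 0"

```text
time: 38.42
tcp_pos: [0.5729, 0.0054, 0.0541]
tool_rot: [3.141, -0.0, 1.324]
contact_force: [-0.5, 0.7, -1.1]
opening: 0.0857
grip_force: 0.0
```

send_rows --pt "-1 0 0 0.006 0" --pt "-1 0 0 0.006 0" --pt "-1 0 0 0 0" --pt "-0.6 0 0 0 0" --pt "-0.4 0 0 0 0" --pt "-0.2 0 0 0 0" --pt "1 0 0 0 0" --pt "1 0 0 0 0" --pt "1 0 0 0 0"

```text
time: 39.55
tcp_pos: [0.5728, 0.0055, 0.0421]
tool_rot: [3.141, -0.0, 1.324]
contact_force: [-2.6, 0.5, 5.7]
opening: 0.0522
grip_force: 61.3
```

send_rows --pt "1 0 0 -0.01 0" --pt "1 0 0 -0.03 0" --pt "1 0 0 -0.03 0" --pt "1 0 0 0 0" --pt "1 -0.025 -0.001 0 0" --pt "1 -0.05 -0.002 0 0" --pt "1 -0.055 -0.003 0 0" --pt "1 -0.055 -0.003 0 0" --pt "1 -0.05 -0.002 0 0" --pt "1 -0.035 -0.001 0 0"

```text
time: 40.8
tcp_pos: [0.4936, -0.2551, 0.1101]
tool_rot: [-3.14, -0.0, 1.323]
contact_force: [0.9, -0.0, -2.0]
opening: 0.0519
grip_force: 63.2
```

```bash
python3 -c "
from h import *
go([.491,-.268,.0401])"
```

```text
t 40.8 pos [ 0.4936 -0.2551  0.1101] yaw 1.323 turn 0.0 shift [np.float64(-0.0132), np.float64(0.0007), np.float64(0.07)] F [ 0.9 -0.  -2. ] open 0.0519 grip 63.2 j6 -0.27
```

send_rows --pt "1 -0.013 0 0.01 0" --pt "1 0 0 0.02 0" --pt "1 0 0 0.018 0" --pt "1 0 0 0.01 0" --pt "1 0 0 0.005 0" --pt "1 0 0 0.002 0" --pt "1 0 0 0 0" --pt "1 0 0 0 0"

```text
time: 41.8
tcp_pos: [0.4919, -0.2661, 0.0468]
tool_rot: [3.141, 0.0, 1.324]
contact_force: [-0.1, -0.2, -3.0]
opening: 0.0518
grip_force: 63.3
```

send_rows --pt "1 0 0 0.002 0" --pt "1 0 0 0.002 0" --pt "1 0 0 0.001 0" --pt "1 0 0 0 0" --pt "1 0 0 0 0"

```text
time: 42.42
tcp_pos: [0.4917, -0.266, 0.0413]
tool_rot: [3.142, 0.0, 1.324]
contact_force: [0.1, 0.1, -2.6]
opening: 0.0521
grip_force: 63.3
```

send_rows --pt "1 0 0 0.001 0" --pt "1 0 0 0 0" --pt "1 0 0 0.0005 0" --pt "1 0 0 0 0"

```text
time: 42.92
tcp_pos: [0.4917, -0.266, 0.0401]
tool_rot: [3.141, 0.0, 1.324]
contact_force: [-3.2, 1.2, 4.5]
opening: 0.0522
grip_force: 63.7
```

Touchdown (Fz from −2.6 to +4.5 N). Release and retreat straight up.

send_rows --pt "-0.2 0 0 0 0" --pt "-0.6 0 0 0 0" --pt "-1 0 0 0 0" --pt "-1 0 0 0 0" --pt "-1 0 0 0 0" --pt "-1 0 0 -0.01 0" --pt "-1 0 0 -0.03 0" --pt "-1 0 0 -0.05 0" --pt "-1 0 0 -0.06 0" --pt "-1 0 0 -0.05 0"

```text
time: 44.18
tcp_pos: [0.4916, -0.2659, 0.2432]
tool_rot: [3.14, 0.001, 1.324]
contact_force: [1.0, 0.1, -0.0]
opening: 0.0856
grip_force: 0.0
```

send_rows --pt "-1 -0.06 -0.03 -0.03 0" --pt "-1 -0.06 -0.03 0 0" --pt "-1 -0.03 -0.03 0 0" --pt "-1 0 0 0 0"

```text
time: 44.68
tcp_pos: [0.3754, -0.3796, 0.2663]
tool_rot: [3.141, 0.001, 1.321]
contact_force: [0.9, 1.2, -0.2]
opening: 0.0855
grip_force: 0.0
```

Run:
```python
from h import *
from station import viewer
import cv2
go([.49,-.268,.3])
d={n:viewer.snapshot(n)["color"][:,:,::-1] for n in C}
for n in d: cv2.imwrite(f"pics/{n}4.png",d[n])
print("pred cap top",[proj(n,[.4917,-.266,.006+.0925]) for n in C],"unseated",[proj(n,[.4917,-.266,.106]) for n in C])
a=cv2.resize(d["side"][115:345,205:405],None,fx=2,fy=2,interpolation=cv2.INTER_CUBIC)
b=cv2.resize(d["top"][135:365,210:405],None,fx=2,fy=2,interpolation=cv2.INTER_CUBIC)
cv2.imwrite("pics/g6.png",cv2.convertScaleAbs(np.hstack([a,b]),alpha=1.4))
```

```text
t 44.67 pos [ 0.3754 -0.3796  0.2663] yaw 1.321 turn 0.0 shift [np.float64(0.1365), np.float64(0.0834), np.float64(-0.0337)] F [ 0.9  1.2 -0.2] open 0.0855 grip 0.0 j6 -0.59
pred cap top [array([371. , 291.3]), array([399.9, 227.2])] unseated [array([371.3, 289.6]), array([400.4, 227.1])]
```

View pics/g6.png

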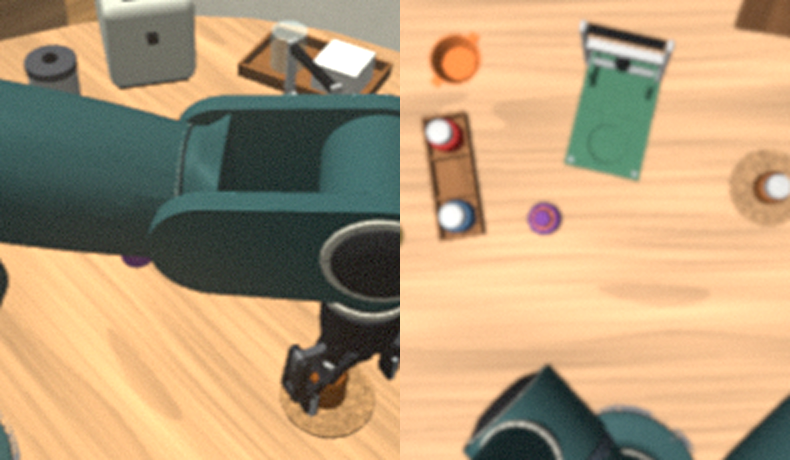

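The jar stands capped and upright near the middle of the mat: top crop (776,186), i.e. top (398,228). The lever is upright, and the red, blue and purple jars are where they were. Nothing touches the robot, so I hand in.

```bash
python3 -c "
from station import job
print(job.job_done())"
```

```text
the job is handed in; nothing more can be done
None
```

The job is handed in at about 45 s: the amber jar was capped by the lever's full stroke, the lever was eased back upright in hand, and the jar stands upright on the cork mat with its neighbours in place; I inferred that the cap is fully home from the lever reaching its stop rather than seeing the seal ring.

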